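# Tray up ground brackets the same way round

### The job

Two blue brackets are still out on the bench, one lying on its bright ground sole and one standing up on its short leg. Lay them in the two free lanes of the green tray, one per lane, the same way round as the bracket already there: ground sole flat on the tray floor between the white rails, short leg sticking up at the same end of the tray. Set them down rather than dropping them, and leave the bracket already in the tray and the other things on the bench where they are.

Things in the scene. Friction and masses are not known exactly. Their poses are not given: they have to be found in the camera images.
- bracket_lying: Blue L-shaped cast bracket, 0.38 kg, 40 mm wide, legs 16 mm thick. Long leg 120 mm, its underside a bright ground sole; the short leg rises at the heel (x -60 to -44 mm) to 75 mm above the sole. Origin: centre of the sole; x along the long leg from heel to toe, y across, z out of the sole, the way the short leg rises. Starts lying on its sole on the bench, turned any way.
- bracket_standing: An identical bracket with the same frame. Starts standing on the outer face of its short leg: long leg straight up (x axis up, top 120 mm high, origin 60 mm above the bench), the 75 mm short leg flat on the bench, pointing roughly to the robot's left (z axis level).
- bracket_sample: A third, identical bracket with the same frame, already correctly in the tray's right lane: sole down, short leg at the heel end of the lane.
- tray: Green tray fixed to the bench, 152 x 290 mm, walls 22 mm high, floor 4 mm thick. Origin under its centre, x along the lanes to their heel (far left) end, y across them. Lanes at y -90 (right), 0 (middle), +90 mm (left, nearest the robot), each 50 mm wide between white rails 6 mm thick, 11 mm above the floor, at x -63 to -18 and 49 to 63 mm; elsewhere the lane sides are open.
- bracket_lying_heel (a point): Point on that bracket's sole at the heel end, mid-width, under the short leg (bracket x = -60 mm). A 40 mm wide gusset fills the inner corner, sloping from 51 mm above the sole at x = -44 mm down to 16 mm at x = -9 mm.
- bracket_lying_toe (a point): Point on that bracket's sole at the toe end, mid-width (bracket x = +60 mm).
- bracket_standing_heel (a point): Point on that bracket's sole at the heel end, mid-width, under the short leg (bracket x = -60 mm). A 40 mm wide gusset fills the inner corner, sloping from 51 mm above the sole at x = -44 mm down to 16 mm at x = -9 mm.
- bracket_standing_toe (a point): Point on that bracket's sole at the toe end, mid-width (bracket x = +60 mm).
- bracket_sample_heel (a point): Point on that bracket's sole at the heel end, mid-width, under the short leg (bracket x = -60 mm). A 40 mm wide gusset fills the inner corner, sloping from 51 mm above the sole at x = -44 mm down to 16 mm at x = -9 mm.
- bracket_sample_toe (a point): Point on that bracket's sole at the toe end, mid-width (bracket x = +60 mm).
- lane_right_heel (a point): Point on the floor of the tray's right lane, mid-lane, at its heel end, where a bracket's heel belongs; axes as the tray's.
- lane_right_toe (a point): Point on the floor of the tray's right lane, mid-lane, 120 mm from the heel point, where a bracket's toe belongs; axes as the tray's.
- lane_middle_heel (a point): Point on the floor of the tray's middle lane, mid-lane, at its heel end, where a bracket's heel belongs; axes as the tray's.
- lane_middle_toe (a point): Point on the floor of the tray's middle lane, mid-lane, 120 mm from the heel point, where a bracket's toe belongs; axes as the tray's.
- lane_left_heel (a point): Point on the floor of the tray's left lane, mid-lane, at its heel end, where a bracket's heel belongs; axes as the tray's.
- lane_left_toe (a point): Point on the floor of the tray's left lane, mid-lane, 120 mm from the heel point, where a bracket's toe belongs; axes as the tray's.
- oil_bottle: Orange bottle, 60 mm diameter, 170 mm high; origin under its centre. Bystander.
- contact_wheel: Black rubber grinder wheel lying flat, 100 mm diameter, 42 mm high at the hub; origin under its centre. Bystander.
- polish_bar: Brick-red bar of polishing compound, 140 x 45 x 40 mm high; origin under its centre. Bystander.
- mug: White mug, 80 mm diameter, 75 mm high; origin under its centre. Bystander.
- steel_rule: Steel rule lying flat on the bench, 150 x 25 x 5 mm; origin under its centre. Bystander.
Things that resemble listed ones, but are neither listed nor needed, are in the scene too. What is shaped like the bracket_standing but red or turquoise is not meant.

How it is judged:
By the outcome, as a careful person would: the job done as asked, in the order asked, and still so for the second after the job is handed in, with the robot touching nothing.
It also fails if it takes over 72 s, if anything falls off the work surface, if the arm or the gripper's body presses on something with over 40 N, if the wrist force passes 120 N, or if a joint passes its speed limit or range.

### The arm

A 6-joint arm with a two-finger parallel gripper is mounted at the origin on the work surface. World frame = base frame: x ahead of the robot, y to its left, z up, the work surface at z = 0. Lengths are in m, angles in rad, forces in N, time in s.
With the tool pointing down it reaches from about 0.275 to 0.825 m from the base axis. Payload 5.2 kg.
Tool frame: the origin (TCP) lies midway between the tips of the shut fingers; the grasp point (between the pads) lies manip.grip_depth behind it (manip.grip_depth is the distance from the TCP to the grasp point, in m); z points along the fingers, y is the line along which they close (so a half turn about z gives the same grasp; the last joint's range is limited). The gripper opens to 93 mm and grips with 3 to 60 N. Pads are 15 mm wide; open, the fingers measure 128 mm over their backs; the gripper's body (75 mm by 188 mm) begins 65 mm behind the grasp point.
Start: joints at [1.133, 0.259, 1.535, -0, 1.348, -0.203], TCP at [0.128, 0.535, 0.219] pointing down, gripper open.
Joint ranges: [-3.14, 3.14], [-0.91, 2.08], [0.19, 2.58], [-1.22, 4.36], [0.22, 2.71], [-3.12, 3.12]. Speed limits (rad/s): [2.57, 2.57, 3.14, 3.14, 3.14, 3.14].

### API

Orientations are given as a rotation vector (axis times angle).
In Python, from rig import manip, imaging, workorder gives the robot as it stands.
- The arm moves only by the tool drive_tool, never from a script. Its arguments are lists of equal length, an entry for each row: "slide": the shift along the tool's x, y, z in m, a list of three; "roll": the turn about the tool's z in rad; "fingers": the opening in per cent of the stroke, from 0 (shut) to 100 (fully open). In form: {"slide": [[dx, dy, dz], ...], "roll": [roll, ...], "fingers": [fingers, ...]}. A call has 1 to 20 rows; each row shifts and turns the commanded pose from where the row before left it, along the tool's axes as they then stand; what a row does not reach is not made up. A row lasts 1/8 s, in which the tool goes at most 62.5 mm and 10.7 degrees, less where a joint would pass 70% of its speed; a pose out of reach is approached as far as the arm can. A call is refused whole if a number of a shift passes 0.0625 or a number of a turn 0.188, either way. A call with a gripper value outside its range is refused whole. The fingers move at their own pace and stop on an object; the grip force is fixed at half the most. Time passes only in rows, so rows that do not move let the fingers close. It gives the time, the measured TCP pose, the force, the opening and the grip force at its end, in the units of the state.
- manip.get_obs(): the state, without advancing time (a new reading comes with each control period).
- imaging.capture(name): name is "side" or "top" or "wrist"; returns the picture (384x512x3 uint8, blue, green, red); there is no depth.
- imaging.camera_params(name): a dict with "fx", "fy", "cx", "cy" (pixels), "position" and "attitude" of the camera in the world. Camera axes: x right, y down, z forward; pixel columns grow to the right and rows downward; lengths in m; the calibration is good to about 2 mm. The wrist camera is an equidistant fisheye: a pixel r from the principal point sees the ray r / f radians off the axis. A picture is of the moment at which its call begins: read the wrist's pose just before it. camera_params takes no time and is no camera call; for the wrist camera it gives the pose at the moment of the call.
- workorder.sign_off(): hands the job in; it is judged then, once.
The state is a dict: "time": time; "qpos": joint angles; "qvel": joint speeds; "joint_torque": joint torques, N m; "tool_pos": TCP position; "tool_rot": TCP orientation; "wrist_force": force on the tool from outside, world axes, zero at the start; "moment": the same for the moment, N m; "gripper_width": finger opening in m; "gripper_force": force on a finger pad.
Only numpy, scipy, OpenCV 4.12 (cv2) and the standard library are available. Lean on these libraries where they do the work, as an engineer would, in place of code of your own. Each camera call takes 0.05 s, during which the arm holds its last target. There are 200 camera calls.

## Working session

There is one attempt and no reset: what is moved stays moved. The work goes in short steps, Python scripts to look and compute and a tool call to move; the robot and the scene stay as the last step left them, time stands still between calls to the robot, and variables do not carry over. Pictures are saved under pics/ and viewed, at most 10 in all, crops included, and the job is handed in when it is done.

Besides the shell and the picture viewer there is one more tool, called after "Emit:" as name([rows], argument=value, ...), one row to a line, values as JSON. drive_tool: Moves the arm, as the interface text tells. Its arguments: {"type":"object","properties":{"slide":{"type":"array"},"roll":{"type":"array"},"fingers":{"type":"array"}},"required":["slide","roll","fingers"]}

```bash
mkdir -p pics; python3 - <<'E'
from rig import manip, imaging
import cv2,numpy as np
np.set_printoptions(precision=4,suppress=True)
for n in ("side","top"):
    im=imaging.capture(n); cv2.imwrite(f"pics/{n}0.png",im)
    cv2.imwrite(f"pics/{n}0b.png",cv2.resize(im,(800,600),interpolation=cv2.INTER_CUBIC))
    print(n,imaging.camera_params(n))
print(imaging.camera_params("wrist"))
o=manip.get_obs();print(o,manip.grip_depth)
E
```

```text
side {'fx': 388.6726380951751, 'fy': 388.6726380951751, 'cx': 254.83344705762534, 'cy': 190.32431214683922, 'position': array([ 0.0629, -0.8162,  0.707 ]), 'attitude': array([-2.0798,  0.5531, -0.3325])}
top {'fx': 394.4164591903821, 'fy': 394.4164591903821, 'cx': 248.78713406677014, 'cy': 188.67409646556183, 'position': array([ 0.4966, -0.0011,  1.1511]), 'attitude': array([-2.2357,  2.1739, -0.0604])}
{'fx': 297.3186396354542, 'fy': 297.3186396354542, 'cx': 256.6188604771163, 'cy': 192.44165689855356, 'position': array([0.0505, 0.5525, 0.384 ]), 'attitude': array([2.2778, 1.7979, 0.2607])}
{'time': 0.1, 'qpos': array([ 1.1332,  0.2593,  1.5359, -0.    ,  1.348 , -0.2028]), 'qvel': array([ 0.0004, -0.0021, -0.0034, -0.0003,  0.0004,  0.0009]), 'joint_torque': array([  0.0014, -43.8216, -28.464 ,   0.0718,   0.0362,  -0.    ]), 'tool_pos': array([0.1277, 0.5345, 0.2179]), 'tool_rot': array([-0.3679, -3.1195,  0.0024]), 'wrist_force': array([-0.6217,  0.9447, -0.4761]), 'moment': array([-0.031 , -0.0117,  0.0148]), 'gripper_force': 0.0, 'gripper_width': 0.09311176551237574} 0.0188
```

View pics/side0b.png

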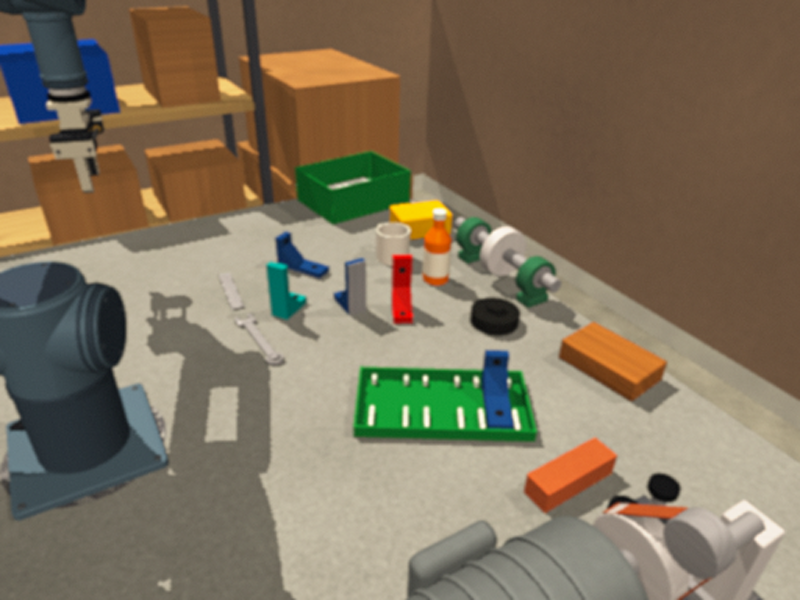

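View pics/top0b.png

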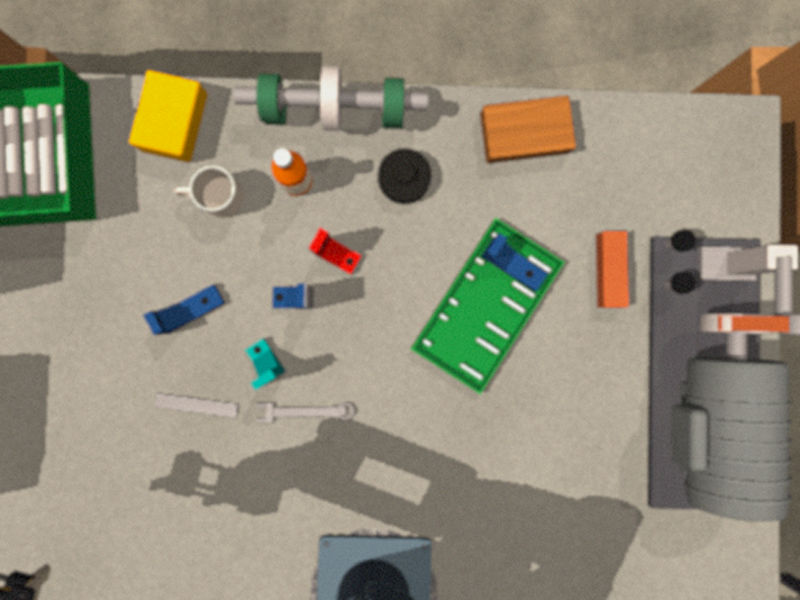

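The side view shows the tray at about (445,405), with the sample in its right lane. The lying bracket is at (300,255) and the standing blue one at (352,287), between a turquoise and a red one. In the top view (800 px), the lying bracket has its heel at (155,320) and toe at (220,295). The standing one is at (290,297) with its grey sole facing right, and the tray is centred near (490,305).

I'll fit models to the silhouettes and take closer wrist views.

```bash
cat > h.py <<'E'
import numpy as np,cv2
from scipy.spatial.transform import Rotation as R
from rig import manip, imaging
np.set_printoptions(precision=4,suppress=True)
def proj(n,c,P):
    q=(np.asarray(P)-c['position'])@R.from_rotvec(c['attitude']).as_matrix()
    if n.startswith('wrist'):
        r=np.hypot(q[:,0],q[:,1])+1e-12; t=np.arctan2(r,q[:,2]); u=q[:,:2]/r[:,None]*t[:,None]
    else: u=q[:,:2]/q[:,2:]
    return u*[c['fx'],c['fy']]+[c['cx'],c['cy']]
def snap(n,name):
    c=imaging.camera_params(n); im=imaging.capture(n); cv2.imwrite(f'pics/{name}.png',im)
    np.save(f'pics/{name}.npy',c,allow_pickle=True); return im,c
def load(name): return cv2.imread(f'pics/{name}.png'),np.load(f'pics/{name}.npy',allow_pickle=True).item()
def prism(poly,h): # poly in x,z ; y +-h
    return np.array([[x,s*h,z] for x,z in poly for s in(-1,1)])
BR=[prism([(-.06,0),(.06,0),(.06,.016),(-.06,.016)],.02),prism([(-.06,0),(-.044,0),(-.044,.075),(-.06,.075)],.02),prism([(-.044,.016),(-.044,.051),(-.009,.016)],.02)]
def goto(pos,yaw=None):
    "total slide in present tool axes; yaw = world heading of tool y (mod pi)"
    o=manip.get_obs(); M=R.from_rotvec(o['tool_rot']).as_matrix()
    cy=np.arctan2(M[1,1],M[0,1])
    print('now',o['tool_pos'],'heading y',round(cy,3),'q6',o['qpos'][5],'t',o['time'])
    print(' slide',M.T@(np.asarray(pos)-o['tool_pos']))
    if yaw is not None:
        d=-(yaw-cy); d=(d+np.pi/2)%np.pi-np.pi/2; print(' roll',d,'(tool z down: +roll = -heading)')
        c,s=np.cos(d),np.sin(d); M2=M@np.array([[c,-s,0],[s,c,0],[0,0,1]])
        print(' slide after roll',M2.T@(np.asarray(pos)-o['tool_pos']))
E
python3 - <<'E'
from h import *
snap('side','s1');snap('top','t1')
c=imaging.camera_params('wrist');print(R.from_rotvec(c['attitude']).as_matrix())
goto([.36,.33,.33])
E
```

```text
[[ 0.2325  0.9321  0.2778]
 [ 0.9726 -0.2225 -0.0673]
 [-0.0009  0.2858 -0.9583]]
now [0.1278 0.5346 0.2181] heading y 1.336 q6 -0.20278278924472243 t 0.2
 slide [-0.2734 -0.1451 -0.1118]
```

Emit:
drive_tool([
  [-0.054,-0.029,-0.022],
  [-0.054,-0.029,-0.022],
  [-0.054,-0.029,-0.022],
  [-0.054,-0.029,-0.022],
  [-0.054,-0.029,-0.022],
  [0,0,0],
  [0,0,0],
], roll=[0,0,0,0,0,0,0], fingers=[100,100,100,100,100,100,100])

```text
time: 1.08
tool_pos: [0.3472, 0.3393, 0.3238]
tool_rot: [-0.37, -3.119, 0.0]
wrist_force: [-0.7, -0.6, -0.5]
gripper_width: 0.0929
gripper_force: 0.0
```

```bash
python3 - <<'E'
from h import *
im,c=snap('wrist','w1'); print(c['position'])
cv2.imwrite('pics/w1b.png',cv2.resize(im,(800,600)))
goto([.40,-.10,.36])
E
```

```text
[0.2701 0.3572 0.49  ]
now [0.3466 0.3396 0.3235] heading y 1.337 q6 -0.7920470394506679 t 1.125
 slide [-0.154  -0.4153 -0.0364]
```

View pics/w1b.png

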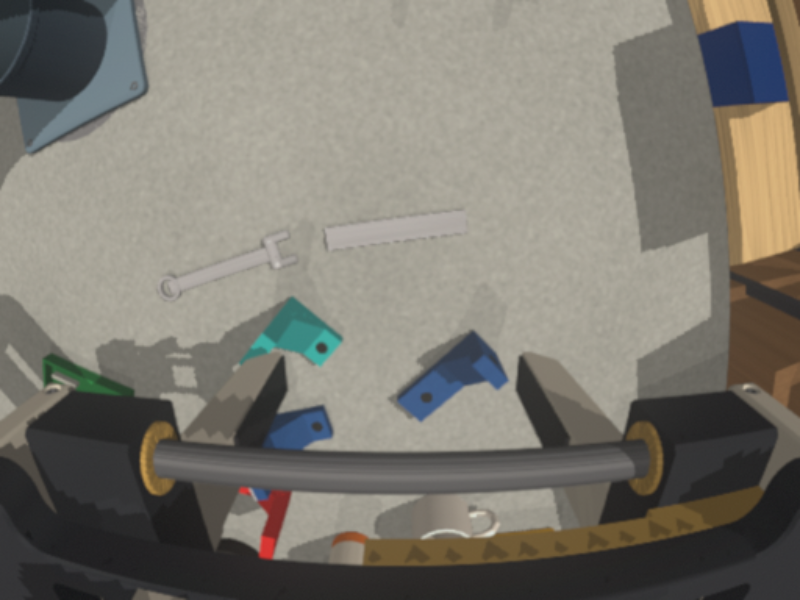

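The wrist view, which is flipped, shows the lying bracket whole at (455,378). The standing one at (300,430) is half hidden by a finger. I'll move further forward, then over the tray.

Emit:
drive_tool([
  [-0.06,-0.027,-0.009],
  [-0.06,-0.027,-0.009],
  [-0.06,-0.027,-0.009],
  [-0.06,-0.027,-0.009],
  [0,0,0],
  [0,0,0],
], roll=[0,0,0,0,0,0], fingers=[100,100,100,100,100,100])

```text
time: 1.88
tool_pos: [0.5424, 0.1895, 0.3571]
tool_rot: [-0.365, -3.118, -0.0]
wrist_force: [0.5, 0.6, 0.8]
gripper_width: 0.0935
gripper_force: 0.0
```

```bash
python3 - <<'E'
from h import *
im,c=snap('wrist','w2'); print(c['position'])
E
```

```text
[0.4655 0.2071 0.5234]
```

Emit:
drive_tool([
  [-0.0135,-0.057,0],
  [-0.0135,-0.057,0],
  [-0.0135,-0.057,0],
  [-0.0135,-0.057,0],
  [-0.0135,-0.057,0],
  [-0.0135,-0.057,0],
  [0,0,0],
  [0,0,0],
], roll=[0,0,0,0,0,0,0,0], fingers=[100,100,100,100,100,100,100,100])

```text
time: 2.92
tool_pos: [0.5426, -0.1615, 0.3582]
tool_rot: [-0.366, -3.12, -0.001]
wrist_force: [-0.4, 0.1, 0.6]
gripper_width: 0.0931
gripper_force: 0.0
```

```bash
python3 - <<'E'
from h import *
im,c=snap('wrist','w3'); print(c['position'])
a=cv2.imread('pics/w2.png')
cv2.imwrite('pics/w23.png',cv2.resize(np.hstack([a,im]),(800,300),interpolation=cv2.INTER_AREA))
goto([.47,.37,.2])
E
```

```text
[ 0.4652 -0.144   0.5244]
now [ 0.5428 -0.1612  0.3584] heading y 1.339 q6 -1.8245410398318065 t 2.975
 slide [0.1931 0.5    0.1587]
```

View pics/w23.png

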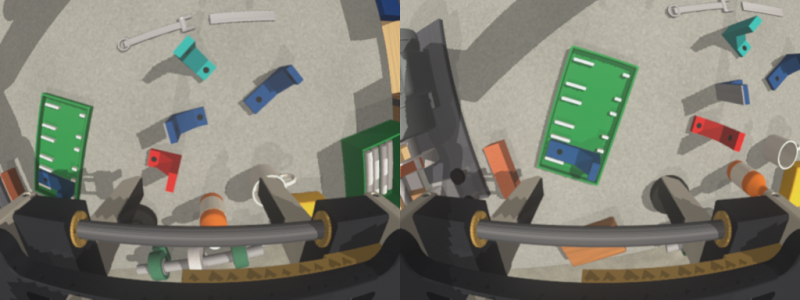

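The left half (w2) shows the standing bracket at (185,125) and the lying one at (272,90). The right half (w3) shows the whole tray at about (587,115). Next I'll fit the poses by silhouette.

```bash
cat > fit.py <<'E'
from h import *
from scipy.optimize import minimize
S=4
def fill(polys,shape,sub=None):
    m=np.zeros((shape[0]*S,shape[1]*S),np.uint8)
    for p in polys: cv2.fillConvexPoly(m,cv2.convexHull(np.round((p+.5)*S-.5).astype(np.int32)),255)
    if sub is not None: cv2.fillConvexPoly(m,np.round((sub+.5)*S-.5).astype(np.int32),0)
    return cv2.resize(m,shape[::-1],interpolation=cv2.INTER_AREA)/255.
SOLE=np.array([[-.06,-.02,0],[.06,-.02,0],[.06,.02,0],[-.06,.02,0]])
def pose(kind,p):
    x,y,z,a=p; Rz=R.from_euler('z',a)
    if kind=='stand': M=Rz*R.from_matrix(np.array([[0,0,1.],[0,-1,0],[1,0,0]]))  # bracket x up, bracket z along heading a
    else: M=Rz
    return M,np.array([x,y,z])
def model(kind,p,n,c,shape):
    M,t=pose(kind,p)
    if kind=='tray':
        B=np.array([[i*.076,j*.145,k] for i in(-1,1) for j in(-1,1) for k in(0,.022)])
        return fill([proj(n,c,M.apply(B)+t)],shape)
    sub=None
    nrm=M.apply([0,0,-1]); S3=M.apply(SOLE)+t
    if nrm@(c['position']-S3.mean(0))>0: sub=proj(n,c,S3)
    return fill([proj(n,c,M.apply(b)+t) for b in BR],shape,sub)
def mask(im,lo,hi,roi,hull=False):
    h=cv2.inRange(cv2.cvtColor(im,cv2.COLOR_BGR2HSV),lo,hi)
    h[cv2.dilate((roi>.5).astype(np.uint8),np.ones((13,13)))==0]=0
    n,l,st,_=cv2.connectedComponentsWithStats(h)
    if n<2: return h/255.
    if hull:
        pts=np.argwhere(np.isin(l,[i for i in range(1,n) if st[i,4]>8]))[:,::-1].astype(np.int32); cv2.fillConvexPoly(h,cv2.convexHull(pts),255); return h/255.
    k=1+np.argmax(st[1:,4]); return (l==k)*1.
def fit(kind,p0,views,lo,hi,name,fixz=False):
    p=np.array(p0,float)
    for it in range(3):
        D=[]
        for v in views:
            im,c=load(v); n={'w':'wrist','t':'top','s':'side'}[v[0]]
            D.append((n,c,cv2.GaussianBlur(mask(im,lo,hi,model(kind,p,n,c,im.shape[:2]),kind=='tray'),(0,0),1)))
        def cost(p):
            s=0
            for n,c,m in D:
                q=cv2.GaussianBlur(model(kind,p,n,c,m.shape),(0,0),1); s+=((q-m)**2).sum()/m.sum()
            return s
        sim=np.vstack([p]+[p+d for d in np.diag([.008,.008,.006,.1])])
        r=minimize(cost,p,method='Nelder-Mead',options=dict(initial_simplex=sim,xatol=1e-5,fatol=1e-5)); p=r.x
    print(name,p,'heading deg',np.degrees(p[3]),'cost',r.fun,[round(float(((cv2.GaussianBlur(model(kind,p,n,c,m.shape),(0,0),1)-m)**2).sum()/m.sum()),3) for n,c,m in D]); return p
E
cat > run.py <<'E'
from fit import *
B=((98,70,25),(130,255,255)); G=((50,90,40),(80,255,255))
for vs in (['w1','w2','t1','s1'],['w1','w2']): fit('lying',[.475,.375,0,-1.15],vs,*B,'lying')
for vs in (['w2','t1','s1'],['w2','w3']): fit('stand',[.488,.165,.06,1.5],vs,*B,'stand')
for vs in (['w3','t1','s1'],['w3','t1']): fit('tray',[.475,-.19,0,.6],vs,*G,'tray')
fit('lying',[.54,-.235,.004,.6+3.14],['w3','t1','s1'],*B,'sample')
E
python3 run.py
```

```text
lying [ 0.5102  0.3529  0.0023 -1.0325] heading deg -59.155567265477785 cost 0.3340417665105372 [0.139, 0.074, 0.033, 0.089]
lying [ 0.5109  0.353  -0.0008 -1.0287] heading deg -58.94267887877033 cost 0.20069266119679757 [0.133, 0.067]
stand [ 0.5883  0.5231 -2.2924  1.748 ] heading deg 100.15406678762857 cost nan [inf, 0.598, nan]
stand [0.488 0.165 0.06  1.5  ] heading deg 85.94366926962348 cost inf [5.493, inf]
tray [ 0.531  -0.1953  0.0022  1.018 ] heading deg 58.3268688251616 cost 0.008863315904009204 [0.003, 0.002, 0.003]
tray [ 0.5315 -0.1955  0.0028  1.0238] heading deg 58.657680850956424 cost 0.004511121363945961 [0.003, 0.001]
sample [ 0.6087 -0.2427  0.0083  4.156 ] heading deg 238.12309043849916 cost 0.15204973965887392 [0.034, 0.04, 0.078]fit.py:42: RuntimeWarning: divide by zero encountered in scalar divide
  q=cv2.GaussianBlur(model(kind,p,n,c,m.shape),(0,0),1); s+=((q-m)**2).sum()/m.sum()
fit.py:42: RuntimeWarning: invalid value encountered in scalar divide
  q=cv2.GaussianBlur(model(kind,p,n,c,m.shape),(0,0),1); s+=((q-m)**2).sum()/m.sum()
fit.py:46: RuntimeWarning: divide by zero encountered in scalar divide
  print(name,p,'heading deg',np.degrees(p[3]),'cost',r.fun,[round(float(((cv2.GaussianBlur(model(kind,p,n,c,m.shape),(0,0),1)-m)**2).sum()/m.sum()),3) for n,c,m in D]); return p
fit.py:46: RuntimeWarning: invalid value encountered in scalar divide
  print(name,p,'heading deg',np.degrees(p[3]),'cost',r.fun,[round(float(((cv2.GaussianBlur(model(kind,p,n,c,m.shape),(0,0),1)-m)**2).sum()/m.sum()),3) for n,c,m in D]); return p
  np.max(np.abs(fsim[0] - fsim[1:])) <= fatol):
```

```bash
cat > run.py <<'E'
from fit import *
B=((98,80,12),(130,255,255))
p=fit('lying',[.51,.353,0,-1.03],['w1','w2','t1','s1'],*B,'lying')
for vs in (['w2','t1','s1'],['w2','w3','t1']): q=fit('stand',[.525,.168,.06,1.6],vs,*B,'stand')
out=[]
for v,k,pp in (('w1','lying',p),('w2','lying',p),('w2','stand',q),('w3','stand',q)):
    im,c=load(v); r=model(k,pp,'wrist',c,im.shape[:2]); ys,xs=np.where(r>.5); 
    m=mask(im,*B,r); d=im.copy()
    cs,_=cv2.findContours((r>.5).astype(np.uint8),0,1); cv2.drawContours(d,cs,-1,(0,255,255),1)
    cs,_=cv2.findContours((m>.5).astype(np.uint8),0,1); cv2.drawContours(d,cs,-1,(0,0,255),1)
    y0,x0=int(ys.mean())-40,int(xs.mean())-50; out.append(cv2.resize(d[max(y0,0):y0+80,max(x0,0):x0+100],(400,300),interpolation=cv2.INTER_NEAREST))
cv2.imwrite('pics/chk.png',np.vstack([np.hstack(out[:2]),np.hstack(out[2:])]))
E
python3 run.py
```

```text
lying [ 0.5111  0.3521  0.0014 -1.0374] heading deg -59.438384249120155 cost 0.7537473372836911 [0.257, 0.335, 0.045, 0.117]
stand [0.534  0.1273 0.0584 1.4492] heading deg 83.03473488682855 cost 0.6628499701515203 [0.178, 0.098, 0.386]
stand [0.5332 0.1295 0.0577 1.4186] heading deg 81.27754585059316 cost 0.585637569950114 [0.184, 0.293, 0.109]
```

View pics/chk.png

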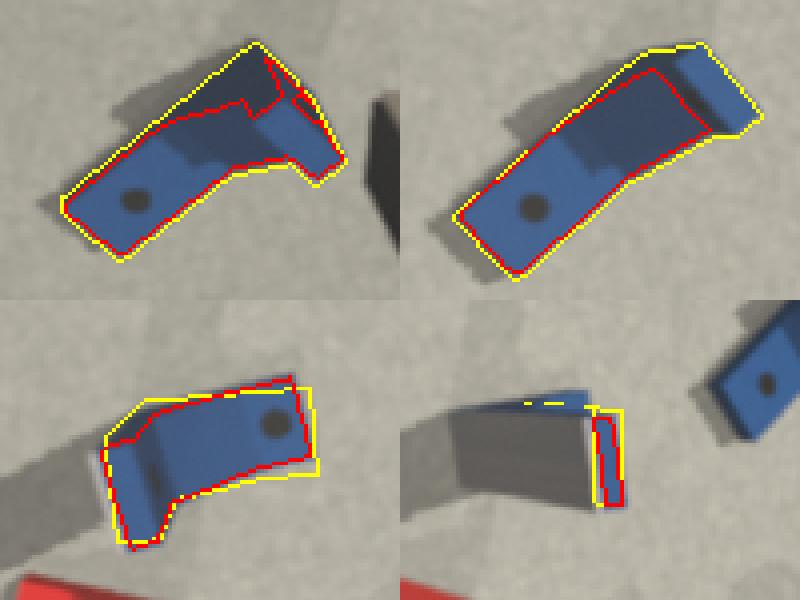

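```bash
sed -i "s/    k=1+np.argmax.*/    return np.isin(l,[i for i in range(1,n) if st[i,4]>8])*1./" fit.py
sed -i 's/(98,80,12)/(98,40,8)/; s/\.525,\.168,\.06,1\.6/.533,.128,.06,1.6/; s/\[.w2.,.w3.,.t1.\]/["w2","w3"]/' run.py; python3 run.py
```

```text
lying [ 0.5098  0.3531  0.0022 -1.0333] heading deg -59.20543374054757 cost 0.14691957451592508 [0.033, 0.03, 0.019, 0.066]
stand [0.5364 0.1285 0.062  1.5496] heading deg 88.78820936989845 cost 0.13279644610021452 [0.049, 0.036, 0.048]
stand [0.537  0.128  0.0602 1.5593] heading deg 89.33980345055569 cost 0.09522503848005129 [0.045, 0.05]
```

View pics/chk.png

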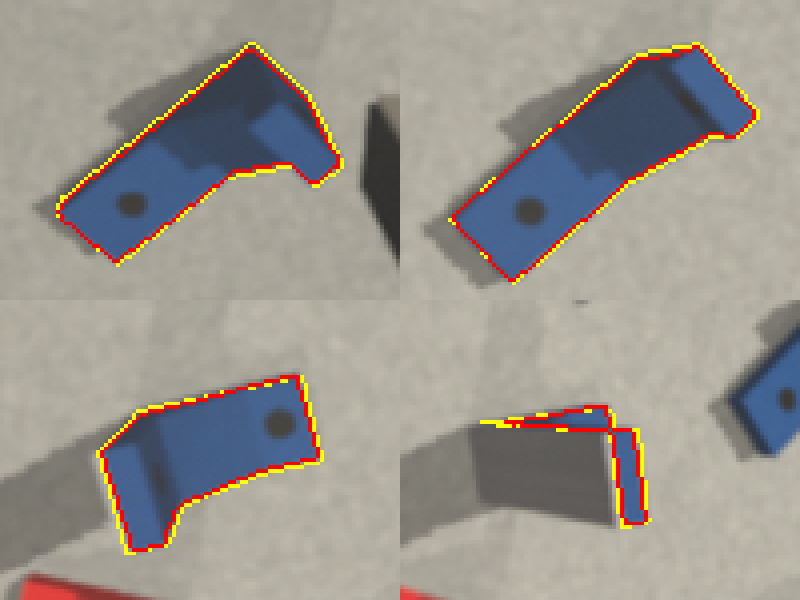

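The fits are tight and the heights agree with the text: lying sole z≈0.002, standing origin 0.060–0.062, tray 0.002. The sample sits on the computed right lane. I'll fetch the lying bracket first.

```bash
python3 -c "
from h import *
goto([.497,.3746,.20],.538)"
```

```text
now [ 0.5428 -0.1612  0.3584] heading y 1.339 q6 -1.8245410398318065 t 2.975
 slide [0.1679 0.5107 0.1587]
 roll 0.8005311260476855 (tool z down: +roll = -heading)
 slide after roll [0.4835 0.2351 0.1587]
```

Emit:
drive_tool([
  [0,0,0],
  [0,0,0],
  [0,0,0],
  [0,0,0],
  [0,0,0],
  [0.0483,0.0235,0.008],
  [0.0483,0.0235,0.008],
  [0.0483,0.0235,0.008],
  [0.0483,0.0235,0.008],
  [0.0483,0.0235,0.008],
  [0.0483,0.0235,0.008],
  [0.0483,0.0235,0.008],
  [0.0483,0.0235,0.008],
  [0.0483,0.0235,0.008],
  [0.0483,0.0235,0.008],
  [0,0,0],
  [0,0,0],
], roll=[0.16,0.16,0.16,0.16,0.16,0,0,0,0,0,0,0,0,0,0,0,0], fingers=[100,100,100,100,100,100,100,100,100,100,100,100,100,100,100,100,100])

```text
time: 5.1
tool_pos: [0.4967, 0.3729, 0.2783]
tool_rot: [1.549, 2.733, -0.001]
wrist_force: [0.4, -0.6, -0.2]
gripper_width: 0.0929
gripper_force: 0.0
```

```bash
python3 -c "
from h import *
goto([.497,.3746,.006],.538)"
```

```text
now [0.4967 0.3729 0.2783] heading y 0.539 q6 -0.07447354063096227 t 5.1
 slide [0.0014 0.0012 0.2723]
 roll 0.0013210527478761946 (tool z down: +roll = -heading)
 slide after roll [0.0014 0.0012 0.2723]
```

Emit:
drive_tool([
  [0.0014,0.0012,0.05],
  [0,0,0.05],
  [0,0,0.05],
  [0,0,0.05],
  [0,0,0.04],
  [0,0,0.02],
  [0,0,0.012],
  [0,0,0],
  [0,0,0],
  [0,0,0],
  [0,0,0],
  [0,0,0],
  [0,0,0],
  [0,0,0],
], roll=[0,0,0,0,0,0,0,0,0,0,0,0,0,0], fingers=[100,100,100,100,100,100,100,100,0,0,0,0,0,0])

```text
time: 6.85
tool_pos: [0.4984, 0.3735, 0.0061]
tool_rot: [-1.554, -2.73, 0.0]
wrist_force: [-0.7, 0.3, 0.3]
gripper_width: 0.0397
gripper_force: 30.0
```

Emit:
drive_tool([
  [0,0,-0.01],
  [0,0,-0.03],
  [0,0,-0.05],
  [0,0,-0.05],
  [0,0,-0.05],
  [0,0,-0.02],
  [0,0,0],
  [0,0,0],
  [0,0,0],
  [0,0,0],
  [0,0,0],
  [0,0,0],
  [0,0,0],
  [0,0,0],
], roll=[0,0,0,0,0,0,0.155,0.155,0.155,0.155,0.155,0.155,0.16,0], fingers=[0,0,0,0,0,0,0,0,0,0,0,0,0,0])

```text
time: 8.6
tool_pos: [0.4982, 0.3734, 0.2162]
tool_rot: [-2.743, -1.531, 0.001]
wrist_force: [0.2, 0.5, -2.8]
gripper_width: 0.0397
gripper_force: 30.0
```

```bash
python3 -c "
from h import *
goto([.5433,-.1751,.12],-.5515)"
```

```text
now [0.4982 0.3734 0.2162] heading y -0.553 q6 1.0167881865467403 t 8.6
 slide [-0.4432  0.3263  0.0963]
 roll -0.0010862673425540148 (tool z down: +roll = -heading)
 slide after roll [-0.4435  0.3258  0.0963]
```

Emit:
drive_tool([
  [-0.0369,0.0272,0],
  [-0.0369,0.0272,0],
  [-0.0369,0.0272,0],
  [-0.0369,0.0272,0],
  [-0.0369,0.0272,0],
  [-0.0369,0.0272,0],
  [-0.0369,0.0272,0],
  [-0.0369,0.0272,0],
  [-0.0369,0.0272,0],
  [-0.0369,0.0272,0],
  [-0.0369,0.0272,0],
  [-0.0369,0.0272,0],
  [0,0,0.05],
  [0,0,0.04],
  [0,0,0],
  [0,0,0],
], roll=[0,0,0,0,0,0,0,0,0,0,0,0,0,0,0,0], fingers=[0,0,0,0,0,0,0,0,0,0,0,0,0,0,0,0])

```text
time: 10.6
tool_pos: [0.5441, -0.1751, 0.1277]
tool_rot: [2.741, 1.531, 0.002]
wrist_force: [1.1, 0.4, -2.2]
gripper_width: 0.0398
gripper_force: 30.0
```

```bash
python3 -c "
from h import *
goto([.5433,-.1751,.0115],-.5515)
im,c=snap('wrist','w4');im2,c=snap('side','s4')
cv2.imwrite('pics/v4.png',np.hstack([cv2.resize(im[60:320,100:420],(400,325)),cv2.resize(im2[200:310,200:360],(400,325))]))"
```

```text
now [ 0.5441 -0.1751  0.1277] heading y -0.552 q6 0.045767552656481296 t 10.6
 slide [-0.0004 -0.0009  0.1162]
 roll -0.0007485055222886672 (tool z down: +roll = -heading)
 slide after roll [-0.0004 -0.0009  0.1162]
```

View pics/v4.png

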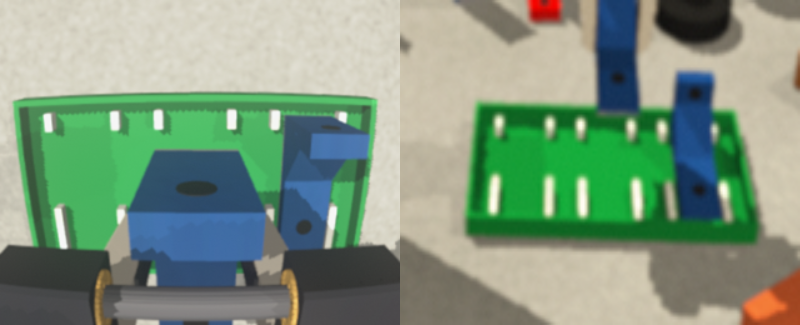

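The bracket hangs level and lined up over the middle lane, heel at the far end like the sample. I'm lowering it.

Emit:
drive_tool([
  [-0.0004,-0.0009,0.04],
  [0,0,0.035],
  [0,0,0.02],
  [0,0,0.01],
  [0,0,0.006],
  [0,0,0.002],
  [0,0,0.001],
  [0,0,0],
  [0,0,0],
], roll=[0,0,0,0,0,0,0,0,0], fingers=[0,0,0,0,0,0,0,0,0])

```text
time: 11.82
tool_pos: [0.5424, -0.1748, 0.0124]
tool_rot: [2.744, 1.529, 0.0]
wrist_force: [-0.4, 1.5, -2.5]
gripper_width: 0.0399
gripper_force: 30.0
```

Emit:
drive_tool([
  [0,0,0.001],
  [0,0,0.001],
  [0,0,0.0],
], roll=[0,0,0], fingers=[0,0,0])

```text
time: 12.2
tool_pos: [0.5422, -0.1746, 0.0101]
tool_rot: [-2.744, -1.529, 0.0]
wrist_force: [-0.2, -0.4, -3.2]
gripper_width: 0.0401
gripper_force: 30.0
```

Emit:
drive_tool([
  [0,0,0.001],
  [0,0,0.0],
], roll=[0,0], fingers=[0,0])

```text
time: 12.45
tool_pos: [0.5422, -0.1746, 0.01]
tool_rot: [2.744, 1.529, 0.0]
wrist_force: [-3.1, 1.0, 5.6]
gripper_width: 0.0397
gripper_force: 30.0
```

It's in contact. I'm releasing and rising.

Emit:
drive_tool([
  [0,0,0],
  [0,0,0],
  [0,0,0],
  [0,0,-0.01],
  [0,0,-0.03],
  [0,0,-0.05],
  [0,0,-0.06],
  [0,0,-0.06],
  [0,0,-0.05],
  [0,0,0],
], roll=[0,0,0,0,0,0,0,0,0,0], fingers=[62,62,62,62,62,62,100,100,100,100])

```text
time: 13.7
tool_pos: [0.5442, -0.1757, 0.2749]
tool_rot: [2.736, 1.525, 0.009]
wrist_force: [0.1, 0.6, -0.9]
gripper_width: 0.0914
gripper_force: 0.0
```

```bash
python3 - <<'E'
from fit import *
snap('top','t5'); snap('side','s5')
B=((98,40,8),(130,255,255))
fit('lying',[.531,-.195,.006,4.16],['t5','s5'],*B,'placed')
fit('lying',[.6087,-.2427,.006,4.16],['t5','s5'],*B,'sample')
q=fit('stand',[.5365,.1285,.06,1.555],['t5','s5'],*B,'stand')
# grasp point at bracket x=+40 (height .10), z=8mm
a=1.555; g=np.array([.5367,.1282])+.008*np.array([np.cos(a),np.sin(a)])
print(g); goto([*g,.10-manip.grip_depth],a-np.pi/2)
E
```

```text
placed [ 0.5287 -0.1935  0.0108  4.1388] heading deg 237.13463552515495 cost 0.3802256877955022 [0.33, 0.05]
sample [ 0.6048 -0.2448  0.0145  4.1463] heading deg 237.56816657697502 cost 0.3953710294431571 [0.337, 0.058]
stand [0.5351 0.1279 0.0616 1.5194] heading deg 87.05380736639361 cost 0.08026201007600384 [0.034, 0.046]
[0.5368 0.1362]
now [ 0.542  -0.1745  0.2696] heading y -0.554 q6 0.046611902699813454 t 13.8
 slide [ 0.2615 -0.1681  0.1882]
 roll -0.538144644083226 (tool z down: +roll = -heading)
 slide after roll [ 0.3107 -0.0103  0.1882]
```

```bash
python3 - <<'E'
from h import *
im,c=load('t1'); h=cv2.cvtColor(im,cv2.COLOR_BGR2HSV)
m=(((h[...,0]<6)|(h[...,0]>174))&(h[...,1]>150)&(h[...,2]>60)).astype(np.uint8)
n,l,st,ce=cv2.connectedComponentsWithStats(m); k=np.argmin(np.hypot(ce[:,0]-214,ce[:,1]-160)); uv=np.argwhere(l==k)[:,::-1]
d=np.c_[(uv-[c['cx'],c['cy']])/c['fx'],np.ones(len(uv))]@R.from_rotvec(c['attitude']).as_matrix().T
for z in(.12,.08,0):
    P=c['position']+d*((z-c['position'][2])/d[:,2])[:,None]; print(z,P.min(0),P.max(0),np.hypot(*(P[:,:2]-[.58,.136]).T).min())
E
```

```text
0.12 [0.5781 0.0388 0.12  ] [0.6504 0.1231 0.12  ] 0.036716509470506815
0.08 [0.5813 0.0403 0.08  ] [0.6564 0.128  0.08  ] 0.037688672203683826
0 [0.5876 0.0434 0.    ] [0.6683 0.1376 0.    ] 0.041349344991861506
```

Emit:
drive_tool([
  [0,0,0],
  [0,0,0],
  [0,0,0],
  [0,0,0],
  [0.0518,-0.0017,0],
  [0.0518,-0.0017,0],
  [0.0518,-0.0017,0],
  [0.0518,-0.0017,0],
  [0.0518,-0.0017,0],
  [0.0518,-0.0017,0],
  [0,0,0],
  [0,0,0],
], roll=[-0.1345,-0.1345,-0.1345,-0.1345,0,0,0,0,0,0,0,0], fingers=[68,68,68,68,68,68,68,68,68,68,68,68])

```text
time: 15.3
tool_pos: [0.5362, 0.1359, 0.2675]
tool_rot: [-2.237, -2.203, 0.004]
wrist_force: [0.4, 0.5, 0.1]
gripper_width: 0.0628
gripper_force: 0.0
```

```bash
python3 -c "
from h import *
goto([.5366,.1362,.081],-.02)"
```

```text
now [0.5362 0.1359 0.2675] heading y -0.015 q6 0.062404870820161516 t 15.3
 slide [0.0005 0.001  0.1865]
 roll 0.00477391123715476 (tool z down: +roll = -heading)
 slide after roll [0.0005 0.001  0.1865]
```

Emit:
drive_tool([
  [0.0005,0.0005,0.05],
  [0,0,0.05],
  [0,0,0.05],
  [0,0,0.025],
  [0,0,0.011],
  [0,0,0],
  [0,0,0],
  [0,0,0],
  [0,0,0],
  [0,0,0],
  [0,0,0],
  [0,0,-0.008],
  [0,0,-0.012],
  [0,0,-0.02],
  [0,0,0],
  [0,0,0],
], roll=[0,0,0,0,0,0,0,0,0,0,0,0,0,0,0,0], fingers=[68,68,68,68,68,68,0,0,0,0,0,0,0,0,0,0])

```text
time: 17.3
tool_pos: [0.5371, 0.1368, 0.1227]
tool_rot: [-2.239, -2.203, 0.001]
wrist_force: [0.1, 0.6, -3.1]
gripper_width: 0.0401
gripper_force: 29.7
```

```bash
python3 - <<'E'
from h import *
im,c=snap('side','s6'); o=manip.get_obs(); p=proj('side',c,[o['tool_pos']])[0]; print(p,o['tool_pos'],o['wrist_force'],o['gripper_width'])
u,v=p.astype(int); cv2.imwrite('pics/s6b.png',cv2.resize(im[v-50:v+50,u-60:u+60],(480,400)))
goto([.42,.13,.25])
E
```

```text
[227.2375 166.6374] [0.5368 0.1367 0.1224] [-0.7465  0.9914 -2.7089] 0.04017578339857154
now [0.5368 0.1367 0.1224] heading y -0.016 q6 0.06407868198023448 t 17.35
 slide [-0.0086 -0.1169 -0.1275]
```

View pics/s6b.png

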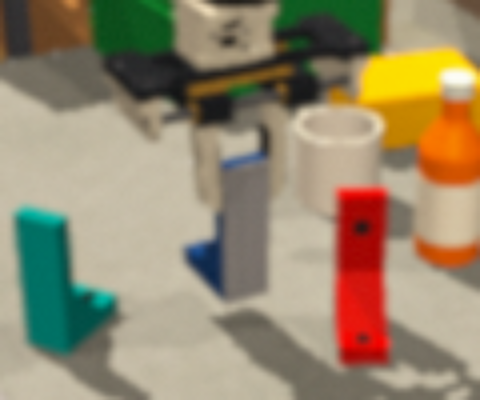

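The bracket is held upright, and the neighbours have not moved. I'm carrying it high to a clear patch near (0.38, 0.08) and standing it there to tip it.

Emit:
drive_tool([
  [0,0,-0.05],
  [0,0,-0.05],
  [-0.0154,-0.039,0],
  [-0.0154,-0.039,0],
  [-0.0154,-0.039,0],
  [-0.0154,-0.039,0],
  [0,0,0],
  [0,0,0.05],
  [0,0,0.05],
  [0,0,0.025],
  [0,0,0.01],
  [0,0,0.002],
  [0,0,0],
  [0,0,0],
], roll=[0,0,0,0,0,0,0,0,0,0,0,0,0,0], fingers=[0,0,0,0,0,0,0,0,0,0,0,0,0,0])

```text
time: 19.1
tool_pos: [0.3814, 0.0776, 0.087]
tool_rot: [2.238, 2.202, 0.002]
wrist_force: [-0.7, -0.0, -3.4]
gripper_width: 0.0395
gripper_force: 30.0
```

Emit:
drive_tool([
  [0,0,0.002],
  [0,0,0.002],
  [0,0,0.001],
  [0,0,0],
], roll=[0,0,0,0], fingers=[0,0,0,0])

```text
time: 19.6
tool_pos: [0.3813, 0.0776, 0.0839]
tool_rot: [2.237, 2.203, 0.002]
wrist_force: [-8.5, 0.3, 29.8]
gripper_width: 0.0399
gripper_force: 30.0
```

Emit:
drive_tool([
  [0,0,-0.0007],
  [-0.0085,0,0],
  [-0.0084,0,0.0001],
  [-0.0125,0,0.0019],
  [0,0,0],
], roll=[0,0,0,0,0], fingers=[0,0,0,0,0])

```text
time: 20.23
tool_pos: [0.3807, 0.048, 0.0808]
tool_rot: [2.239, 2.202, 0.002]
wrist_force: [-2.5, 0.1, 5.6]
gripper_width: 0.0403
gripper_force: 30.0
```

```bash
cat > tilt.py <<'E'
from fit import *
def tilt(views=('side','top'),tag='x',gx=.043,gz=.008):
    o=manip.get_obs(); M0=R.from_rotvec(o['tool_rot']).as_matrix(); g=o['tool_pos']+[0,0,manip.grip_depth]
    a=np.arctan2(M0[1,0],M0[0,0]); Z0=R.from_euler('z',a)*R.from_matrix(np.array([[0,0,1.],[0,-1,0],[1,0,0]]))
    res={}
    ims={}
    for n in views: im,c=snap(n,n+tag); ims[n]=(im,c)
    for th in range(-20,100,4):
        M=Z0*R.from_euler('y',th,degrees=True)  # top towards -z(bracket)
        if th==-20: assert True
        t=g-M.apply([gx,0,gz]); s=[]
        for n,(im,c) in ims.items():
            h=cv2.inRange(cv2.cvtColor(im,cv2.COLOR_BGR2HSV),(98,40,8),(130,255,255))
            near=np.zeros(h.shape,np.uint8); u=proj(n,c,[g])[0]; cv2.circle(near,tuple(int(i) for i in u),60,1,-1); m=(h>0)*near
            S3=M.apply(SOLE)+t; sub=proj(n,c,S3) if M.apply([0,0,-1])@(c['position']-S3.mean(0))>0 else None
            q=fill([proj(n,c,M.apply(b)+t) for b in BR],h.shape,sub)
            s.append(((q-m)**2).sum()/m.sum())
        res[th]=np.round(s,2)
    k=sorted(res,key=lambda k:res[k].sum())[:4]
    for i in k: 
        M=Z0*R.from_euler('y',i,degrees=True); print(i,res[i],'bracket x axis',M.apply([1,0,0]))
E
python3 -c "
from tilt import *
tilt()"
```

```text
16 [0.95 0.93] bracket x axis [-0.0047 -0.2756  0.9613]
12 [0.96 0.94] bracket x axis [-0.0035 -0.2079  0.9781]
20 [1.02 0.93] bracket x axis [-0.0058 -0.342   0.9397]
8 [1.01 0.95] bracket x axis [-0.0024 -0.1392  0.9903]
```

The estimated tilt is about 15°, against 16° planned, so the bracket is pivoting in the pads. I'll continue the arc.

Emit:
drive_tool([
  [-0.0138,0,0.0039],
  [-0.0132,0,0.0059],
  [-0.0122,0,0.0076],
  [0,0,0],
], roll=[0,0,0,0], fingers=[0,0,0,0])

```text
time: 20.82
tool_pos: [0.3804, 0.0076, 0.0632]
tool_rot: [2.238, 2.201, 0.0]
wrist_force: [-1.8, -3.1, 5.5]
gripper_width: 0.04
gripper_force: 30.0
```

```bash
python3 -c "
from tilt import *
tilt()"
```

```text
-12 [1.27 0.99] bracket x axis [0.0034 0.2079 0.9781]
-4 [1.28 0.98] bracket x axis [0.0011 0.0697 0.9976]
-20 [1.28 1.  ] bracket x axis [0.0056 0.342  0.9397]
-16 [1.28 1.  ] bracket x axis [0.0045 0.2756 0.9613]
```

```bash
python3 - <<'E'
from h import *
im,c=load('sidex'); o=manip.get_obs(); u,v=proj('side',c,[o['tool_pos']])[0].astype(int)
t,ct=load('topx'); a,b=proj('top',ct,[o['tool_pos']])[0].astype(int); print(u,v,a,b)
cv2.imwrite('pics/v7.png',np.hstack([cv2.resize(im[v-50:v+50,u-50:u+50],(400,400)),cv2.resize(t[b-50:b+50,a-50:a+50],(400,400))]))
E
```

```text
198 217 239 248
```

View pics/v7.png

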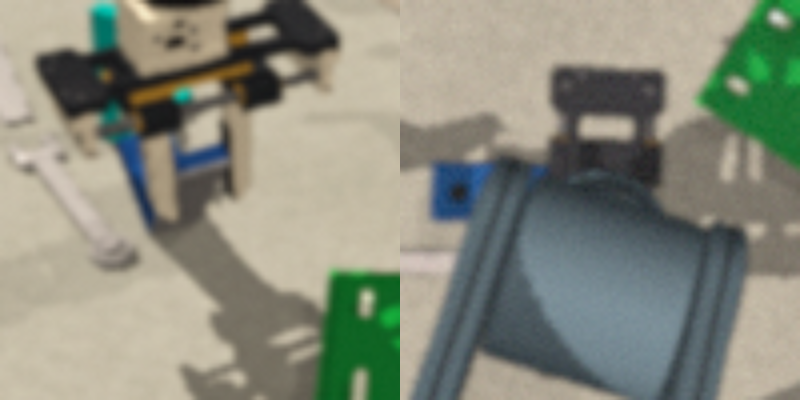

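The side crop shows the sole tilted and facing the camera, and the top crop shows the short leg still on the +y side. Grasp height fixes the tilt at about 40° while the heel edge touches. I'll continue the arc.

Emit:
drive_tool([
  [-0.0111,0,0.0093],
  [-0.0096,0,0.0107],
  [-0.0081,0,0.0119],
  [0,0,0],
], roll=[0,0,0,0], fingers=[0,0,0,0])

```text
time: 21.42
tool_pos: [0.3804, -0.0214, 0.031]
tool_rot: [2.237, 2.201, 0.001]
wrist_force: [0.1, -1.9, 2.8]
gripper_width: 0.0395
gripper_force: 30.0
```

Emit:
drive_tool([
  [-0.0063,0,0.013],
  [-0.0035,0,0.009],
  [0,0,0],
], roll=[0,0,0], fingers=[0,0,0])

```text
time: 21.8
tool_pos: [0.3795, -0.0299, 0.0085]
tool_rot: [2.24, 2.202, 0.001]
wrist_force: [2.0, -2.3, 2.2]
gripper_width: 0.0398
gripper_force: 30.0
```

Emit:
drive_tool([
  [-0.001,0,0.003],
  [-0.0005,0,0.002],
  [0,0,0],
  [0,0,0],
  [0,0,0],
  [0,0,0],
  [0,0,-0.02],
  [0,0,-0.05],
  [0,0,-0.06],
  [0,0,-0.06],
  [0.04,0.04,-0.06],
  [0.04,0.05,0],
  [0.04,0.05,0],
  [0,0,0],
  [0,0,0],
], roll=[0,0,0,0,0,0,0,0,0,0,0,0,0,0,0], fingers=[0,0,0,70,70,70,70,70,70,100,100,100,100,100,100])

```text
time: 23.68
tool_pos: [0.5073, 0.0754, 0.2381]
tool_rot: [-2.237, -2.204, 0.003]
wrist_force: [-0.5, -0.1, 1.0]
gripper_width: 0.0931
gripper_force: 0.0
```

```bash
python3 - <<'E'
from fit import *
snap('top','t8'); snap('side','s8'); snap('wrist','w8')
B=((98,40,8),(130,255,255))
for vs in (['w8','s8','t8'],['w8','s8']): p=fit('lying',[.38,.015,0,-1.585],vs,*B,'second')
fit('lying',[.531,-.195,.006,4.16],['w8','s8'],*B,'placed')
fit('lying',[.6087,-.2427,.006,4.16],['w8','s8'],*B,'sample')
fit('tray',[.531,-.1953,.002,1.02],['w8','s8'],(50,90,40),(80,255,255),'tray')
goto([0,0,0])
E
```

```text
second [ 0.3804  0.0148  0.0021 -1.5858] heading deg -90.8578926551542 cost 0.4245379232033624 [0.244, 0.018, 0.162]
second [ 0.3798  0.0147  0.0015 -1.586 ] heading deg -90.86947775180332 cost 0.26346401848961165 [0.241, 0.022]
placed [ 0.5298 -0.194   0.0085  4.1623] heading deg 238.48064137263842 cost 0.7636257309437189 [0.686, 0.078]
sample [ 0.6131 -0.2374  0.0002  4.1719] heading deg 239.03375180572192 cost 0.8883313004181431 [0.834, 0.054]
tray [ 0.5312 -0.1947  0.0012  1.0281] heading deg 58.90468548080162 cost 0.1653283636970174 [0.162, 0.003]
now [0.5074 0.0746 0.2391] heading y -0.017 q6 -0.05451757035067028 t 23.825
 slide [-0.0832 -0.5059  0.2393]
```

The second bracket now lies on its sole at (0.380, 0.015), heading −90.9°. I'm grasping it the same way as the first.

Emit:
drive_tool([
  [-0.0127,-0.0421,0],
  [-0.0127,-0.0421,0],
  [-0.0126,-0.0421,0],
  [0,0,0.05],
  [0,0,0.05],
  [0,0,0.05],
  [0,0,0.045],
  [0,0,0.025],
  [0,0,0.013],
  [0,0,0],
  [0,0,0],
  [0,0,0],
  [0,0,0],
  [0,0,0],
  [0,0,0],
  [0,0,0],
], roll=[0,0,0,0,0,0,0,0,0,0,0,0,0,0,0,0], fingers=[100,100,100,100,100,100,100,100,100,100,0,0,0,0,0,0])

```text
time: 25.82
tool_pos: [0.3781, 0.0393, 0.0062]
tool_rot: [-2.239, -2.2, 0.003]
wrist_force: [0.7, -0.5, -3.2]
gripper_width: 0.0406
gripper_force: 29.6
```

Emit:
drive_tool([
  [0,0,-0.01],
  [0,0,-0.03],
  [0,0,-0.05],
  [0,0,-0.05],
  [0,0,0],
  [0,0,0],
  [0,0,0],
  [0,0,0],
  [0,0,0],
], roll=[0,0,0,0,0.134,0.134,0.134,0.134,0], fingers=[0,0,0,0,0,0,0,0,0])

```text
time: 26.95
tool_pos: [0.3816, 0.0391, 0.1466]
tool_rot: [2.742, 1.532, 0.002]
wrist_force: [-0.4, -0.7, -2.7]
gripper_width: 0.0403
gripper_force: 29.6
```

```bash
python3 -c "
from h import *
goto([.4671,-.1269,.0115],-.5515)"
```

```text
now [0.3816 0.0391 0.1466] heading y -0.551 q6 0.360493589659024 t 26.95
 slide [-0.0967  0.1596  0.1352]
 roll 6.039744079955334e-05 (tool z down: +roll = -heading)
 slide after roll [-0.0967  0.1596  0.1352]
```

Emit:
drive_tool([
  [-0.0242,0.0399,0],
  [-0.0242,0.0399,0],
  [-0.0242,0.0399,0],
  [-0.0241,0.0399,0],
  [0,0,0],
  [0,0,0.04],
  [0,0,0.04],
  [0,0,0],
  [0,0,0],
], roll=[0,0,0,0,0,0,0,0,0], fingers=[0,0,0,0,0,0,0,0,0])

```text
time: 28.08
tool_pos: [0.4673, -0.1266, 0.0673]
tool_rot: [2.741, 1.533, 0.001]
wrist_force: [0.7, -0.8, -2.3]
gripper_width: 0.0402
gripper_force: 29.6
```

```bash
python3 -c "
from fit import *
goto([.4671,-.1269,.0115],-.5515)
snap('side','s9')
fit('lying',[.4543,-.1478,.06,4.16],['s9'],(98,40,8),(130,255,255),'held')"
```

```text
now [ 0.4673 -0.1266  0.0673] heading y -0.551 q6 0.055041729903570605 t 28.075
 slide [-0.0003 -0.0001  0.0558]
 roll 0.000792284167926649 (tool z down: +roll = -heading)
 slide after roll [-0.0003 -0.0001  0.0558]
held [ 0.4591 -0.1377  0.0537  4.2098] heading deg 241.20308637769142 cost 0.06088425874925833 [0.061]
```

Emit:
drive_tool([
  [0,0,0.03],
  [0,0,0.015],
  [0,0,0.006],
  [0,0,0.003],
  [0,0,0.001],
  [0,0,0],
  [0,0,0],
], roll=[0,0,0,0,0,0,0], fingers=[0,0,0,0,0,0,0])

```text
time: 29.0
tool_pos: [0.4669, -0.1268, 0.0113]
tool_rot: [2.742, 1.532, 0.001]
wrist_force: [-0.4, 0.0, -2.6]
gripper_width: 0.04
gripper_force: 29.6
```

Emit:
drive_tool([
  [0,0,0.001],
  [0,0,0],
], roll=[0,0], fingers=[0,0])

```text
time: 29.25
tool_pos: [0.4667, -0.1267, 0.01]
tool_rot: [2.743, 1.532, 0.0]
wrist_force: [0.5, 0.8, -2.6]
gripper_width: 0.0402
gripper_force: 29.6
```

Emit:
drive_tool([
  [0,0,0.0008],
  [0,0,0],
], roll=[0,0], fingers=[0,0])

```text
time: 29.5
tool_pos: [0.4667, -0.1267, 0.0099]
tool_rot: [2.742, 1.532, 0.0]
wrist_force: [-1.9, 0.8, 6.3]
gripper_width: 0.0401
gripper_force: 29.6
```

It's in contact. I'm releasing with a narrow opening, rising and clearing the view.

Emit:
drive_tool([
  [0,0,0],
  [0,0,0],
  [0,0,0],
  [0,0,-0.01],
  [0,0,-0.03],
  [0,0,-0.05],
  [0,0,-0.06],
  [0,0,-0.06],
  [0.05,-0.02,0],
  [0.05,-0.02,0],
  [0.05,-0.02,0],
  [0.05,-0.02,0],
  [0.05,-0.02,0],
  [0.05,-0.02,0],
  [0.05,-0.02,0],
  [0,0,0],
  [0,0,0],
], roll=[0,0,0,0,0,0,0,0,0,0,0,0,0,0,0,0,0], fingers=[57,57,57,57,57,57,57,57,57,57,57,57,57,57,57,57,57])

```text
time: 31.62
tool_pos: [0.5306, 0.2444, 0.2193]
tool_rot: [2.742, 1.533, -0.001]
wrist_force: [-0.0, -0.4, -0.4]
gripper_width: 0.053
gripper_force: 0.0
```

```bash
python3 - <<'E'
from fit import *
t,_=snap('top','t10'); s,_=snap('side','s10')
B=((98,40,8),(130,255,255))
for nm,p in (('left',[.4543,-.1478]),('middle',[.531,-.195]),('sample',[.6087,-.2427])): fit('lying',p+[.006,4.16],['t10','s10'],*B,nm)
fit('tray',[.531,-.1953,.002,1.02],['t10','s10'],(50,90,40),(80,255,255),'tray')
cv2.imwrite('pics/v10.png',np.hstack([cv2.resize(t[40:290,80:380],(420,350)),cv2.resize(s[120:320,150:370],(380,350))]))
E
```

```text
left [ 0.4534 -0.1496  0.0104  4.2093] heading deg 241.17541259836278 cost 0.11129668958248287 [0.052, 0.059]
middle [ 0.5303 -0.1932  0.0095  4.1526] heading deg 237.92758347499557 cost 0.10025138859447705 [0.051, 0.049]
sample [ 0.6095 -0.2422  0.007   4.1703] heading deg 238.94230299189397 cost 0.120107862963134 [0.053, 0.067]
tray [ 0.5315 -0.1948  0.002   1.0202] heading deg 58.45144152512624 cost 0.0038413126145315423 [0.001, 0.003]
```

View pics/v10.png

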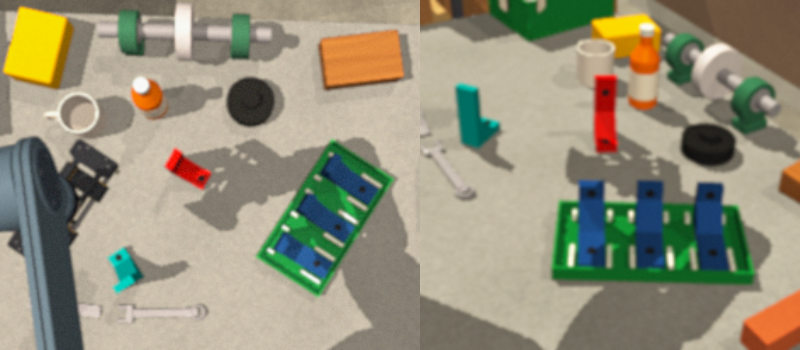

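All three look seated alike, but the left one fits 2.7° off. I'll check it with the sharper wrist view.

Emit:
drive_tool([
  [0,0,-0.05],
  [0,0,-0.05],
  [-0.053,0.029,-0.004],
  [-0.053,0.029,-0.004],
  [-0.053,0.029,-0.004],
  [-0.053,0.029,-0.004],
  [-0.053,0.029,-0.004],
  [-0.053,0.029,-0.004],
  [-0.053,0.029,0],
  [-0.053,0.029,0],
  [0,0,0],
  [0,0,0],
], roll=[0,0,0,0,0,0,0,0,0,0,0,0], fingers=[57,57,57,57,57,57,57,57,57,57,57,57])

```text
time: 33.22
tool_pos: [0.5053, -0.2384, 0.3432]
tool_rot: [-2.744, -1.528, -0.0]
wrist_force: [-0.1, -0.7, 0.6]
gripper_width: 0.0531
gripper_force: 0.0
```

```bash
python3 - <<'E'
from fit import *
im,c=snap('wrist','w11'); print(manip.get_obs()['tool_pos'],proj('wrist',c,[[.4543,-.1478,0],[.6087,-.2427,0]]))
B=((98,40,8),(130,255,255))
for nm,p in (('left',[.4543,-.1478]),('middle',[.531,-.195]),('sample',[.6087,-.2427])):
    fit('lying',p+[.006,4.16],['w11'],*B,nm); fit('lying',p+[.006,4.16],['w11','s10'],*B,nm)
fit('tray',[.531,-.1953,.002,1.02],['w11','s10'],(50,90,40),(80,255,255),'tray')
E
```

```text
[ 0.5056 -0.2375  0.3435] [[203.4315 124.0199]
 [308.9029 123.659 ]]
left [ 0.4516 -0.1509 -0.0023  4.1952] heading deg 240.3689515990843 cost 0.022537816294552034 [0.023]
left [ 0.4528 -0.1506  0.0075  4.2041] heading deg 240.87554786303156 cost 0.11345099640384132 [0.045, 0.069]
middle [ 0.5303 -0.195  -0.0044  4.1542] heading deg 238.01616803833383 cost 0.014748110525123306 [0.015]
middle [ 0.5305 -0.1936  0.0079  4.1565] heading deg 238.1474430606187 cost 0.08905634280222427 [0.034, 0.055]
sample [ 0.6117 -0.2452 -0.0071  4.1653] heading deg 238.6548394816241 cost 0.019768742176750013 [0.02]
sample [ 0.6089 -0.2426  0.0063  4.1637] heading deg 238.56213006136684 cost 0.10700323672346845 [0.04, 0.067]
tray [ 0.5323 -0.193   0.0009  1.0215] heading deg 58.526678973344914 cost 0.010096870232242289 [0.006, 0.004]
```

The left bracket is seated at the same height as the others. It is within about 2° and 3 mm of the lane's place, clear of the rails, so I'm handing in.

```bash
python3 -c "
from rig import workorder
print(workorder.sign_off())"
```

```text
the job is handed in; nothing more can be done
None
```

Both blue brackets lie sole-down in the middle and left lanes, short legs at the same end as the sample. The left one sits about 2° and 3 mm off its mark but clear of the rails, and the job was handed in at about 33 s.

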